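Clip the pull handle onto the pull tester's sprung eye

TASK

Take the orange-handled snap hook out of its blue holder and push it onto the slanting sprung eye of the pull tester, in along the slant beside the overhanging head, until you feel that its gate has let the eye's crossbar in and flicked shut behind it; how far the eye stands out differs each time. Then let go, so that the hook stays hooked on the eye (its handle may drop onto the base), and back away; use no brute force and leave the vials, the loupe and the brass weight where they stand.

Things in the scene. Friction and masses are not known exactly. Their poses are not given: they have to be found in the camera images.
- hook: loose snap hook, about 0.1 kg, standing upright in the holder, mouth down. Origin in its throat; +z up along the handle, x across the mouth, y across the thickness. Steel head 12 mm thick (y), 27 mm wide (x): throat ends at z = +15 mm under a roof up to +27; two 6 mm jaws reach down to z = -13 mm, 15 mm clear between them. Either face may look to the front
- hook_grip (a point): on the hook's axis at z = +66 mm of the hook, the place to take it: orange handle 17 mm (x) by 14 mm (y, take it across this), from 37 mm below to 29 mm above this point
- hook_mouth (a point): middle of the hook's mouth, at z = -10 mm of the hook. The eye that goes in: a straight round crossbar 7 mm thick, 29 mm clear between its two legs, open for 33 mm below the bar. The eye gives up to 6 mm along the slant on a spring (7 N at first, 1 N more per mm), then is rigid: push along the slant until 10 to 12 N is felt, which means that the bar is home
- hook_gate (a joint): brass spring gate across the hook's mouth, 16 mm long, hinged in the +x jaw at z = -8.5 mm: 0 = shut, 1.5 rad = swung fully inward. Swings inward only, shuts by its own spring. A bar needs about 3 to 7 N to push it aside; it flicks shut behind the bar when the bar's centre is at about z = +9 mm of the hook; the bar can go on to z = +11.5 mm
- holder: fixed blue pocket on a black foot, 85 x 60 x 38 mm, origin under its centre; the hook's head stands loosely (about 1.5 mm all round) in its pocket, whose floor is about 11 mm up; the hook's axes at the start are those of the holder
- pull_stand: fixed pull tester. Origin on the bench under eye_top; z up, y along the eye's crossbar, x towards its column, away from the side the eye leans to. Base plate 12 mm thick, x -105 to +85 mm, 110 mm wide; column x +50 to +82 mm; white overhanging head above the eye, x 0 to +82 mm, 70 mm wide, z 160 to 245 mm: the hook can not come straight down. Steel eye: see hook_mouth
- eye_top (a point): fixed point of the tester where the middle of the crossbar is when the eye stands out fully, 95 mm above the bench. Its y runs along the bar, its z is the slant: up and 40 degrees from vertical towards the tester's -x side. The eye is locked somewhere from 0 to 20 mm lower along the slant (on this point's -z axis), different each time: not measured, to be found by touch
- brass_weight: loose brass weight, 22 x 22 x 38 mm, bystander, origin under its centre
- red_vial: loose vial with a red cap, 27 x 27 x 56 mm, bystander, origin under its centre
- loupe: loose black loupe, 37 x 37 x 35 mm, bystander
- vial_amber: loose vial with a white cap, 25 x 25 x 51 mm, bystander
Things that resemble listed ones, but are neither listed nor needed, are in the scene too. Of the things that look like the holder, the larger one is meant.

How it is judged:
On the way, in this order (a step that is already met when the one before it is completed fails the run):
1. the hook is lifted clear of its holder (z of hook in the frame of holder above 0.06 m), for 0.1 s.
2. the eye's crossbar is in the mouth and pushes the gate open (value of joint hook_gate above 0.5 rad and x of hook_mouth in the frame of eye_top between -0.018 and 0.018 m and y of hook_mouth in the frame of eye_top between -0.018 and 0.018 m and z of hook_mouth in the frame of eye_top between -0.055 and 0.018 m).
At the end, for the whole second after the job is handed in: the hook hangs released on the eye: its origin is within 18 mm of the line along which the crossbar may stand (across and along the bar, from 38 mm below eye_top to 18 mm above it along the slant), the gate is shut (under 0.15 rad) and the hook has come to rest (under 0.15 m/s) (value of joint hook_gate below 0.15 rad and x of hook in the frame of eye_top between -0.018 and 0.018 m and y of hook in the frame of eye_top between -0.018 and 0.018 m and z of hook in the frame of eye_top between -0.038 and 0.018 m and linear speed of hook below 0.15 m/s); the robot touches nothing.
It fails at once if the hook is forced against the tester with more than 45 N (contact force between hook and pull_stand above 45 N).
It fails at once if a vial, the loupe or the brass weight is shifted by more than 3 cm (distance of any of brass_weight, red_vial, loupe, vial_amber from where it was at the start of the episode above 0.03 m).
It also fails if it takes over 42 s, if anything falls off the work surface, if the arm or the gripper's body presses on something with over 40 N, if the wrist force passes 120 N, or if a joint passes its speed limit or range.

ROBOT

A 6-joint arm with a two-finger parallel gripper is mounted at the origin on a cart in front of the work surface, level with it; the furniture and walls round the work are solid. World frame = base frame: x ahead of the robot, y to its left, z up, the work surface at z = 0. Lengths are in m, angles in rad, forces in N, time in s.
With the tool pointing down it reaches from about 0.35 to 0.875 m from the base axis. Payload 4.2 kg.
Tool frame: the origin (TCP) lies at the very end of the fingers, on their centre line; the grasp point (between the pads) lies manip.tcp_to_grasp behind it (manip.tcp_to_grasp is the distance from the TCP to the grasp point, in m); z points along the fingers, y is the direction in which the jaws open and shut (so a half turn about z gives the same grasp; the last joint's range is limited). The gripper opens to 85 mm and grips with 20 to 120 N. Pads are 22 mm wide; open, the fingers measure 114 mm over their backs; the gripper's body (76 mm by 85 mm) begins 54 mm behind the grasp point. The pads swing forward as they close: fully open they stand 13 mm farther back than shut.
Start: joints at [-0.896, 0.385, 0.008, 0, -1.194, -0.259], TCP at [0.252, -0.572, 0.231] pointing down, gripper open.
Joint ranges: [-3.14, 3.14], [-1.21, 2.06], [-1.07, 1.41], [-3.16, 2.05], [-2.99, -0.16], [-3.1, 3.1]. Speed limits (rad/s): [2.79, 2.79, 3.14, 3.14, 3.14, 3.14].

INTERFACE

Orientations are given as a rotation vector (axis times angle).
In Python, from cell import status, vision, order, manip gives the robot as it stands.
- The arm moves only by the tool servo_tool, never from a script. Its argument "motion" is a list of rows, each a list of 7 numbers: the shift along the tool's x, y, z in cm, then the turn, a rotation vector about the tool's x, y, z in degrees, then the opening, from 0 (shut) to 1 (fully open). A call has 1 to 20 rows; each row shifts and turns the pose as measured when the row begins, along the tool's axes as they then stand; what a row does not reach is not made up. A row lasts 1/8 s, in which the tool goes at most 62.5 mm and 10.7 degrees, less where a joint would pass 70% of its speed; a pose out of reach is approached as far as the arm can. A call is refused whole if a number of a shift passes 6.25 or a number of a turn 10.7, either way. A call with a gripper value outside its range is refused whole. The fingers move at their own pace and stop on an object; "newtons" is the grip in N (left out, the last holds). Time passes only in rows, so rows that do not move let the fingers close. It gives the time, the measured TCP pose, the force and the opening at its end, in the units of the state.
- status.state(): the state, without advancing time (a new reading comes with each control period).
- vision.snapshot(name): name is "scene" or "top"; returns (picture, depth): 420x560x3 uint8, red, green, blue; 420x560 float32, m along the optical axis (not along the pixel's ray), 0 where there is no reading.
- vision.camera_params(name): a dict with "fx", "fy", "cx", "cy" (pixels), "position" and "attitude" of the camera in the world. Camera axes: x right, y down, z forward; pixel columns grow to the right and rows downward; lengths in m; the calibration is good to about 2 mm. A picture is of the moment at which its call begins. camera_params takes no time and is no camera call.
- order.sign_off(): hands the job in, once; it reports no verdict.
The state is a dict: "t": time; "joints": joint angles; "qd": joint speeds; "tau": joint torques, N m; "tool_pos": TCP position; "tcp_rot": TCP orientation; "ft_force": force on the tool from outside, world axes, zero at the start; "wrist_torque": the same for the moment, N m; "grip_width": opening from 0.0 (shut) to 1.0 (fully open).
Only numpy, scipy, OpenCV 4.12 (cv2) and the standard library are available. Lean on these libraries where they do the work, as an engineer would, in place of code of your own. Each camera call takes 0.05 s, during which the arm holds its last target. There are 200 camera calls.

## Working session

There is one attempt and no reset: what is moved stays moved. The work goes in short steps, Python scripts to look and compute and a tool call to move; the robot and the scene stay as the last step left them, time stands still between calls to the robot, and variables do not carry over. Pictures are saved under pics/ and viewed, about 8 in all and at most 12, crops included, and the job is handed in when it is done.

Besides the shell and the picture viewer there is one more tool, called by a JSON object that holds its "method" and its "body". servo_tool: Moves the arm, as the interface text tells. Its arguments: {"type":"object","properties":{"motion":{"type":"array"},"newtons":{"type":"number"}},"required":["motion"]}

```bash
mkdir -p pics; cat > h.py <<'E'
import numpy as np, cv2
from cell import status, vision, order, manip
from scipy.spatial.transform import Rotation as R
def cam(n):
    p=vision.camera_params(n); a=np.array(p["attitude"],float)
    M=a if a.shape==(3,3) else (R.from_rotvec(a).as_matrix() if a.size==3 else R.from_quat(a).as_matrix())
    return p,M
def points(n,d):
    p,M=cam(n); v,u=np.indices(d.shape)
    c=np.stack([(u-p["cx"])/p["fx"]*d,(v-p["cy"])/p["fy"]*d,d],-1)
    w=c@M.T+np.array(p["position"]); w[d<=0]=np.nan; return w
def snap(n,tag):
    i,d=vision.snapshot(n); cv2.imwrite(f"pics/{tag}.png",i[:,:,::-1]); np.savez(f"{tag}.npz",i=i,d=d,w=points(n,d)); return i,d
def proj(n,P):
    p,M=cam(n); c=(np.atleast_2d(P)-np.array(p["position"]))@M
    return np.c_[c[:,0]/c[:,2]*p["fx"]+p["cx"],c[:,1]/c[:,2]*p["fy"]+p["cy"]]
E
python3 - <<'E'
from h import *
for n in("scene","top"):
    snap(n,n+"0"); print(vision.camera_params(n))
a=cv2.imread("pics/scene0.png");b=cv2.imread("pics/top0.png")
s=status.state(); print(s, manip.tcp_to_grasp)
E
```

```text
{'fx': 448.50510666314324, 'fy': 448.50510666314324, 'cx': 278.7310362909105, 'cy': 210.87750602827865, 'position': array([-0.20298304, -0.52718618,  0.49872901]), 'attitude': array([-1.8048385 ,  1.00166575, -0.64339913])}
{'fx': 395.7663196024404, 'fy': 395.7663196024404, 'cx': 278.81051265426856, 'cy': 211.0550281303571, 'position': array([ 0.43818811, -0.07099795,  0.91613311]), 'attitude': array([-2.13454612,  2.19558565, -0.12846823])}
{'t': 0.1, 'joints': array([-8.96384406e-01,  3.85505967e-01,  6.76144762e-03, -4.56664025e-04,
       -1.19397768e+00, -2.58594581e-01]), 'qd': array([-1.93335804e-04, -5.01093009e-04,  4.49559093e-03,  4.49649170e-04,
        4.02776129e-05,  4.16328523e-05]), 'tau': array([-7.77624027e-04, -3.93319702e+01,  1.88928741e+01,  4.19800848e+00,
       -2.64125905e-03,  8.50703572e-06]), 'tool_pos': array([ 0.25227183, -0.57126018,  0.23031146]), 'tcp_rot': array([ 6.48109201e-01, -3.07351422e+00, -3.00131634e-03]), 'ft_force': array([-0.43324641, -0.57944602,  0.67199941]), 'wrist_torque': array([0.03682717, 0.05194932, 0.00531899]), 'grip_width': 0.9999660159641446} 0.0187
```

View pics/scene0.png

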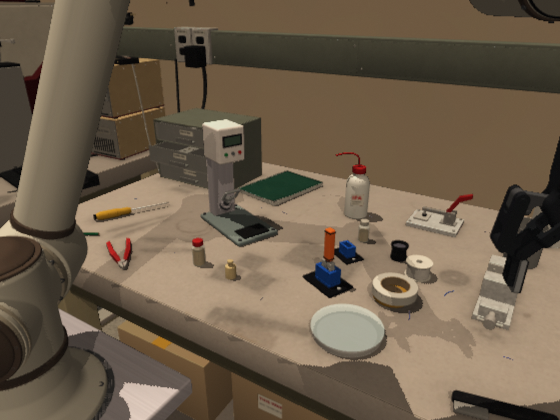

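View pics/top0.png

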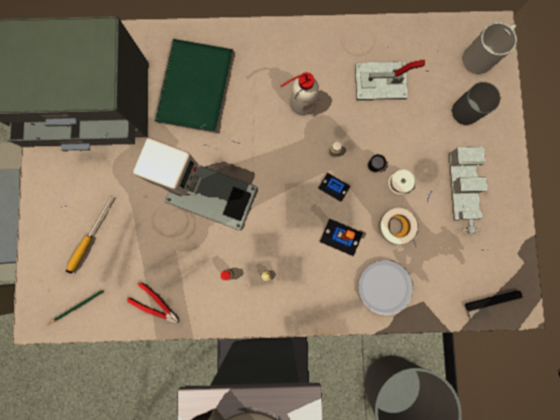

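Scene: the hook stands in the larger holder at about (330,245) in scene and (345,236) in top. The tester is at about (225,170) in scene and (210,190) in top, with the eye leaning towards image right. Next I measure both with colour and depth.

```bash
python3 - <<'E'
from h import *
T=np.load("top0.npz");S=np.load("scene0.npz")
def st(n,m,w):
    q=w[m];q=q[~np.isnan(q[:,0])]
    print(n,len(q),"med",np.median(q,0).round(4),"lo",np.percentile(q,3,axis=0).round(4),"hi",np.percentile(q,97,axis=0).round(4)); return q
for nm,D in(("top",T),("scene",S)):
    hsv=cv2.cvtColor(D["i"],cv2.COLOR_RGB2HSV);w=D["w"];H,Sx,V=[hsv[...,k] for k in range(3)]
    x,y,z=w[...,0],w[...,1],w[...,2]
    near=np.zeros(H.shape,bool)
    if nm=="top": near[205:265,310:375]=1
    else: near[220:300,295:365]=1
    q=st(nm+" orange",near&(H>3)&(H<20)&(Sx>150)&(V>80),w)
    m=near&(H>100)&(H<130)&(Sx>120)&(V>60)
    if nm=="scene":
        m[:255]=0
    q=st(nm+" blue",m,w)
    b=q[q[:,2]>0.025]; r=cv2.minAreaRect((b[:,:2]*1000).astype(np.float32)); print("blue rect",r)
    # foot: dark
    m=near&(V<50)&(z<0.03)
    if nm=="top":
        q=st("foot",m,w); r=cv2.minAreaRect((q[:,:2]*1000).astype(np.float32)); print("foot rect",r)
        m=(z>0.225)&(z<0.27)&(np.indices(z.shape)[1]<200)&(np.indices(z.shape)[1]>125)&(np.indices(z.shape)[0]>130)&(np.indices(z.shape)[0]<200)
        q=st("head",m,w); print("head rect",cv2.minAreaRect((q[:,:2]*1000).astype(np.float32)))
        m=np.zeros_like(m); m[160:235,165:262]=1; m&=(z>0.006)&(z<0.02)
        q=st("base",m,w); print("base rect",cv2.minAreaRect((q[:,:2]*1000).astype(np.float32)), cv2.boxPoints(cv2.minAreaRect((q[:,:2]*1000).astype(np.float32))))
a=cv2.resize(cv2.imread("pics/scene0.png")[110:300,180:380],(800,760))[:600]
cv2.imwrite("pics/c1.png",cv2.resize(cv2.imread("pics/scene0.png")[115:295,190:370],(600,600),interpolation=cv2.INTER_CUBIC))
cv2.imwrite("pics/c2.png",cv2.resize(cv2.imread("pics/top0.png")[130:270,130:370],(800,467),interpolation=cv2.INTER_CUBIC))
E
```

```text
top orange 99 med [ 0.4776 -0.2159  0.1168] lo [ 0.4703 -0.2441  0.0062] hi [ 0.4912 -0.2083  0.1206]
top blue 165 med [ 0.4726 -0.2107  0.0372] lo [ 0.4585 -0.2348  0.0052] hi [ 0.4987 -0.195   0.0406]
blue rect ((477.31182861328125, -217.6220245361328), (44.27776336669922, 29.107128143310547), 64.45882415771484)
foot 485 med [ 0.4767 -0.2103  0.0061] lo [ 0.4432 -0.2597  0.0032] hi [ 0.5131 -0.177   0.0098]
foot rect ((478.4346923828125, -218.61105346679688), (81.99993133544922, 56.80450439453125), 65.33245086669922)
head 1966 med [0.6019 0.124  0.2445] lo [0.5657 0.0839 0.2292] hi [0.6395 0.1657 0.247 ]
head rect ((603.9437866210938, 125.80654907226562), (83.05970764160156, 70.14472961425781), 67.45343780517578)
base 3083 med [0.5738 0.0624 0.0123] lo [ 0.5164 -0.0095  0.0088] hi [0.6367 0.1645 0.0174]
base rect ((584.8406982421875, 80.2910385131836), (189.81166076660156, 109.88239288330078), 67.68892669677734) [[497.983     13.347801]
 [599.6393   -28.367393]
 [671.69836  147.23428 ]
 [570.0421   188.94946 ]]
scene orange 298 med [ 0.4717 -0.2206  0.0919] lo [ 0.4675 -0.2263  0.0614] hi [ 0.4799 -0.2097  0.1203]
scene blue 418 med [ 0.466  -0.2244  0.0266] lo [ 0.4559 -0.2413  0.0085] hi [ 0.58   -0.1957  0.0403]
blue rect ((474.36322021484375, -217.73785400390625), (44.55791091918945, 29.78523063659668), 68.64766693115234)
```

View pics/c1.png

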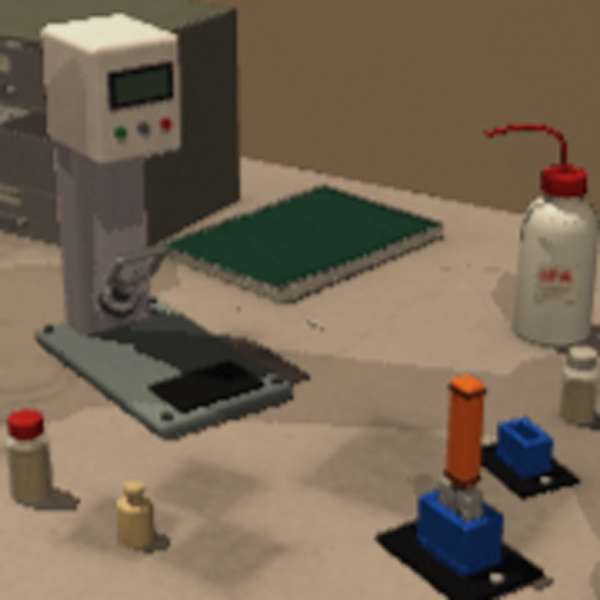

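View pics/c2.png

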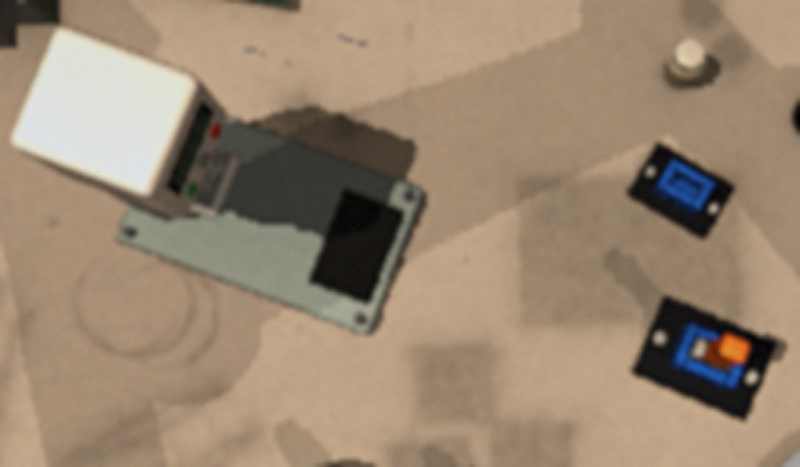

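The crops show the crossbar end at about (222,183) in the top crop, and the hook upright with its long axis along the holder. The foot measured 82x57 mm, the base 190x110 and the head 83x70 at z 0.245. All three match the sizes given.

```bash
cat >> h.py <<'E'
def frame(z,y):
    z=np.array(z,float);z/=np.linalg.norm(z);y=np.array(y,float);y-=z*(y@z);y/=np.linalg.norm(y)
    return np.c_[np.cross(y,z),y,z]
th=np.radians(67.6); XT=np.array([np.cos(th),np.sin(th),0]); YT=np.array([-XT[1],XT[0],0]); EYE=np.array([.5885,.0890,.095])
SL=np.cos(np.radians(40))*np.array([0,0,1])-np.sin(np.radians(40))*XT
def rel(pos,Rt):
    s=status.state(); Rc=R.from_rotvec(s["tcp_rot"]).as_matrix(); 
    print("t",round(s["t"],2),"tcp",s["tool_pos"].round(4),"F",s["ft_force"].round(2),"grip",round(s["grip_width"],3))
    print("shift cm",(Rc.T@(np.array(pos)-s["tool_pos"])*100).round(2),"turn deg",np.degrees(R.from_matrix(Rc.T@Rt).as_rotvec()).round(2))
E
python3 - <<'E'
from h import *
T=np.load("top0.npz");w=T["w"];hsv=cv2.cvtColor(T["i"],cv2.COLOR_RGB2HSV)
m=(hsv[...,0]>3)&(hsv[...,0]<20)&(hsv[...,1]>150)&(w[...,2]>.112)&(abs(w[...,0]-.478)<.05)&(abs(w[...,1]+.218)<.05)
print("top of handle",w[m].mean(0),cv2.minAreaRect((w[m][:,:2]*1000).astype(np.float32)))
print(proj("top",EYE),proj("scene",EYE))
# eye points in both views, in tester frame
for n in("top","scene"):
    w=np.load(n+"0.npz")["w"]; q=(w-np.r_[EYE[:2],0]).reshape(-1,3)@np.c_[XT,YT,[0,0,1]]
    k=(abs(q[:,0])<.035)&(abs(q[:,1])<.04)&(q[:,2]>.03)&(q[:,2]<.13); q=q[k]; print(n,len(q)); print((q[np.argsort(-q[:,2])][:40:3]*1000).round(0))
EOF=1
E
```

```text
top of handle [ 0.47771609 -0.21691383  0.11817199] ((477.7362976074219, -217.7880859375), (17.224756240844727, 14.561152458190918), 70.21965789794922)
[[199.36237144 186.42970038]] [[234.27536812 189.08424963]]
top 124
[[  6. -18.  92.]
 [  6. -16.  91.]
 [  5.  -2.  90.]
 [  7.  -2.  90.]
 [  9.  -7.  90.]
 [  9.   4.  90.]
 [  9. -12.  90.]
 [  8.   1.  89.]
 [  9. -10.  89.]
 [  7. -11.  89.]
 [  6.   7.  89.]
 [ 11.   7.  89.]
 [  8.  -4.  88.]
 [ 10.  15.  88.]]
scene 125
[[  6.  19.  93.]
 [  9.  -2.  92.]
 [ 10.   9.  91.]
 [  9.  -4.  91.]
 [  7.  13.  91.]
 [  8.   2.  90.]
 [  8.  10.  90.]
 [  6. -17.  89.]
 [ 11. -11.  89.]
 [  6.  -8.  89.]
 [  8.   2.  88.]
 [  8.  21.  87.]
 [  7.  -3.  87.]
 [  5.  -8.  86.]]
```

{"method": "servo_tool", "body": {"motion": [[0,0,0,0,0,-10.5,1],[0,0,0.5,0,0,-10.5,0.6],[0,0,0.5,0,0,-10.5,0.6],[0,0,0.5,0,0,-10.5,0.6],[-4,-0.6,0.5,0,0,0,0.6],[-5,-0.75,0.5,0,0,0,0.6],[-5,-0.75,0.5,0,0,0,0.6],[-5,-0.75,0.5,0,0,0,0.6],[-5,-0.75,0.5,0,0,0,0.6],[-5,-0.75,0.5,0,0,0,0.6],[-5,-0.75,0.5,0,0,0,0.6],[0,0,0,0,0,0,0.6]], "newtons": 80}}

```text
t: 1.6
tool_pos: [0.4353, -0.2677, 0.1735]
tcp_rot: [1.729, -2.622, -0.021]
ft_force: [-0.1, 0.0, -0.5]
grip_width: 0.599
```

```bash
python3 - <<'E'
from h import *
a=np.radians(156.2); rel([.4777,-.2175,.14],frame([0,0,-1],[np.cos(a),np.sin(a),0]))
E
```

```text
t 1.6 tcp [ 0.4353 -0.2677  0.1735] F [-0.08  0.03 -0.46] grip 0.599
shift cm [-6.26 -1.95  3.37] turn deg [0.66 0.36 0.6 ]
```

{"method": "servo_tool", "body": {"motion": [[-3,-1,1,0.6,0.4,0.6,0.6],[-3,-1,1,0,0,0,0.6],[0,0,0.5,0,0,0,0.6],[0,0,0,0,0,0,0.6]]}}

```text
t: 2.1
tool_pos: [0.4768, -0.2211, 0.1473]
tcp_rot: [1.711, -2.631, -0.002]
ft_force: [-0.6, 0.1, -0.2]
grip_width: 0.598
```

```bash
python3 - <<'E'
from h import *
a=np.radians(156.2); rel([.4777,-.2175,.071],frame([0,0,-1],[np.cos(a),np.sin(a),0]))
E
```

```text
t 2.1 tcp [ 0.4768 -0.2211  0.1473] F [-0.62  0.11 -0.24] grip 0.598
shift cm [-0.37  0.04  7.63] turn deg [ 0.16 -0.1  -0.14]
```

{"method": "servo_tool", "body": {"motion": [[-0.35,0,1.5,0,0,0,0.6],[0,0,2,0,0,0,0.6],[0,0,2,0,0,0,0.6],[0,0,1.7,0,0,0,0.6],[0,0,0.4,0,0,0,0.6],[0,0,0,0,0,0,0.6]]}}

```text
t: 2.85
tool_pos: [0.4746, -0.2212, 0.0672]
tcp_rot: [1.7, -2.637, -0.003]
ft_force: [-0.7, -0.1, 0.5]
grip_width: 0.605
```

```bash
python3 - <<'E'
from h import *
a=np.radians(156.2); rel([.4777,-.2175,.071],frame([0,0,-1],[np.cos(a),np.sin(a),0]))
E
```

```text
t 2.85 tcp [ 0.4746 -0.2212  0.0672] F [-0.73 -0.09  0.48] grip 0.605
shift cm [-0.46 -0.13 -0.38] turn deg [ 0.22 -0.1  -0.58]
```

{"method": "servo_tool", "body": {"motion": [[-0.45,-0.15,-0.4,0,0,0,0.6],[0,0,0,0,0,0,0.6]]}}

```text
t: 3.1
tool_pos: [0.4789, -0.2179, 0.0727]
tcp_rot: [1.701, -2.639, -0.001]
ft_force: [-0.3, -0.8, 0.3]
grip_width: 0.598
```

```bash
python3 - <<'E'
from h import *
a=np.radians(156.2); rel([.4777,-.2175,.071],frame([0,0,-1],[np.cos(a),np.sin(a),0]))
E
```

```text
t 3.1 tcp [ 0.4789 -0.2179  0.0727] F [-0.27 -0.84  0.25] grip 0.598
shift cm [0.01 0.12 0.17] turn deg [ 0.07 -0.07 -0.59]
```

Well within the fit, so I close on it.

{"method": "servo_tool", "body": {"motion": [[0,0.1,0.1,0,0,-0.5,0.3],[0,0,0,0,0,0,0],[0,0,0,0,0,0,0],[0,0,0,0,0,0,0],[0,0,0,0,0,0,0]], "newtons": 80}}

```text
t: 3.72
tool_pos: [0.4785, -0.2174, 0.0726]
tcp_rot: [-1.715, 2.632, -0.002]
ft_force: [-0.9, -0.5, 0.3]
grip_width: 0.153
```

```bash
python3 - <<'E'
from h import *
a=np.radians(156.2); rel([.4777,-.2175,.071],frame([0,0,-1],[np.cos(a),np.sin(a),0]))
s=status.state();print(s["wrist_torque"])
E
```

```text
t 3.73 tcp [ 0.4785 -0.2174  0.0726] F [-0.87 -0.51  0.27] grip 0.153
shift cm [0.05 0.07 0.16] turn deg [-0.06 -0.03 -0.03]
[ 0.01065796  0.01182423 -0.0157197 ]
```

{"method": "servo_tool", "body": {"motion": [[0,0,-1,0,0,0,0],[0,0,-2,0,0,0,0],[0,0,-3,0,0,0,0],[0,0,-3,0,0,0,0],[0,0,-3,0,0,0,0],[-2,0,-1.5,0,0,0,0],[-3,0.2,0,0,0,0,0],[-3,0.2,0,0,0,0,0],[-3,0.2,0,0,0,0,0],[-3,0.2,0,0,0,0,0],[-2,0,0,0,0,0,0],[0,0,0,0,-8,0,0],[0,0,0,0,-10,0,0],[0,0,0,0,-10,0,0],[0,0,0,0,-8,0,0],[0,0,0,0,0,0,0]]}}

```text
t: 5.72
tool_pos: [0.5356, -0.0617, 0.2172]
tcp_rot: [-1.4, 2.143, 0.468]
ft_force: [0.1, -0.9, -1.4]
grip_width: 0.152
```

```bash
python3 - <<'E'
from h import *
rel(EYE+SL*.1,frame(-SL,YT)); print(status.state()["joints"].round(2))
E
```

```text
t 5.72 tcp [ 0.5356 -0.0617  0.2172] F [ 0.14 -0.91 -1.4 ] grip 0.152
shift cm [-4.84  1.07  9.36] turn deg [-0.85 -2.95 -0.99]
[-0.21  0.26 -0.11 -0.7  -1.15  0.08]
```

{"method": "servo_tool", "body": {"motion": [[-2.4,0.5,0,-0.85,-2.95,-1,0],[-2.4,0.5,2,0,0,0,0],[0,0,2,0,0,0,0],[0,0,2,0,0,0,0],[0,0,1,0,0,0,0],[0,0,0,0,0,0,0]]}}

```text
t: 6.48
tool_pos: [0.5588, 0.0215, 0.1947]
tcp_rot: [-1.413, 2.091, 0.501]
ft_force: [0.0, 0.5, -0.4]
grip_width: 0.157
```

```bash
python3 - <<'E'
from h import *
rel(EYE+SL*.1,frame(-SL,YT)); print(status.state()["joints"].round(2))
for n,(r,c) in {"scene":((120,240),(170,330)),"top":((140,220),(150,257))}.items():
    i,d=snap(n,n+"1"); cv2.imwrite(f"pics/{n}1c.png",cv2.resize(i[r[0]:r[1],c[0]:c[1],::-1],None,fx=5,fy=5,interpolation=cv2.INTER_CUBIC))
a=cv2.imread("pics/scene1c.png");b=cv2.imread("pics/top1c.png");o=np.zeros((a.shape[0]+0,a.shape[1]+0,3),np.uint8)
W=800;a=cv2.resize(a,(440,330));b=cv2.resize(b,(440,330));cv2.imwrite("pics/c3.png",np.vstack([cv2.resize(a,(400,300)),cv2.resize(b,(400,299))]))
E
```

```text
t 6.47 tcp [0.5588 0.0215 0.1947] F [ 0.02  0.47 -0.44] grip 0.157
shift cm [ 0.74 -0.17  2.38] turn deg [ 0.1  -0.61  0.46]
[-0.08  0.29 -0.14 -0.77 -1.05  0.06]
```

View pics/scene1c.png

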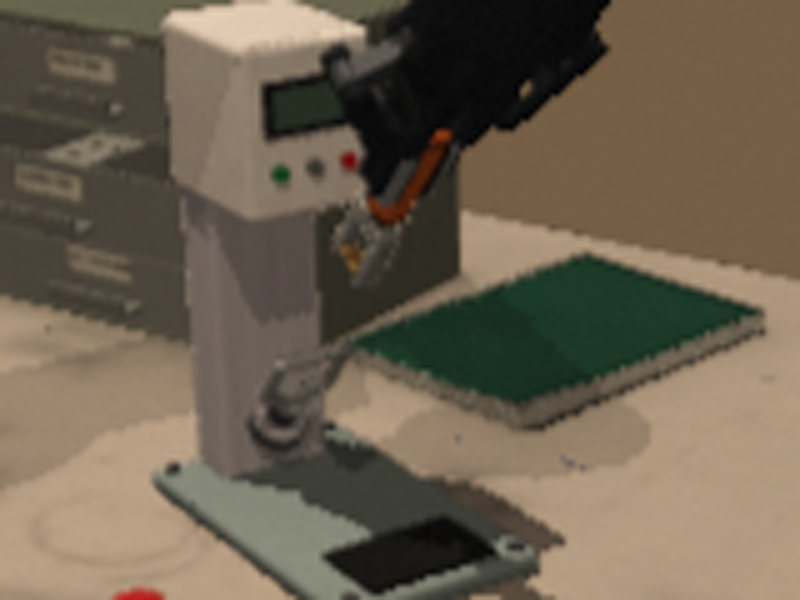

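View pics/top1c.png

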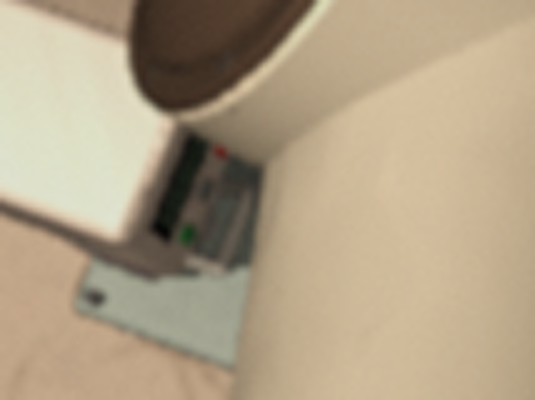

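The hook is firmly held in line with the slant, its gate at crop (352,255). The bar lies below it, around (265–350,350–390). The arm hides the top view. I check the hook-to-bar offset with depth in the eye frame.

```bash
python3 - <<'E'
from h import *
B=np.c_[np.cross(YT,SL),YT,SL]   # eye_top axes
w=np.load("scene1.npz")["w"]; q=((w-EYE)@B).reshape(-1,3)*1000
s=status.state(); Rc=R.from_rotvec(s["tcp_rot"]).as_matrix()
print("TCP in eye",((s["tool_pos"]-EYE)@B*1000).round(1), "pred mouth",((s["tool_pos"]+Rc[:,2]*.0586-EYE)@B*1000).round(1))
for lo in range(-40,110,8):
    k=(q[:,2]>=lo)&(q[:,2]<lo+8)&(abs(q[:,0])<28)&(abs(q[:,1])<30)
    if k.sum(): 
        a=q[k];print(lo,k.sum(),"x",np.percentile(a[:,0],[3,50,97]).round(1),"y",np.percentile(a[:,1],[3,50,97]).round(1))
# top0 bar in eye frame
q=((np.load("top0.npz")["w"]-EYE)@B).reshape(-1,3)*1000
for lo in range(-30,10,4):
    k=(q[:,2]>=lo)&(q[:,2]<lo+4)&(abs(q[:,0])<15)&(abs(q[:,1])<30)
    if k.sum(): a=q[k];print("top",lo,k.sum(),np.percentile(a[:,0],[3,50,97]).round(1),np.percentile(a[:,1],[3,50,97]).round(1))
E
```

```text
TCP in eye [  7.8   1.2 124.6] pred mouth [ 7.2  1.2 66.1]
-40 10 x [-1.1  1.   2.5] y [-16.7  19.   21.9]
-32 10 x [-1.   0.3  4.3] y [-16.7 -12.8  21.7]
-24 9 x [-2.3 -0.   2.6] y [-19.1  18.8  22.6]
-16 39 x [-1.6  1.1  6.1] y [-17.6   3.3  21.4]
-8 10 x [-1.7  1.4  3.2] y [-14.5  -1.7  18.4]
64 39 x [-5.2 10.2 20.2] y [-1.9  4.8  9.1]
72 20 x [-5.5 -0.4 21.3] y [-3.   6.2  9.5]
80 19 x [-5.5 -2.6 18.8] y [-0.2  6.1  9.4]
88 22 x [-5.4  1.2 20.4] y [-0.9  8.  10.4]
96 38 x [-5.2  1.2 19.1] y [-1.   6.5  9.5]
104 19 x [-0.4  1.9 14.4] y [-4.2  8.2  9.9]
top -30 4 [2.8 3.4 4.5] [-20.2 -16.7  14.5]
top -26 7 [2.4 3.7 4.5] [-20.3  16.9  20.5]
top -22 3 [2.8 3.2 4.3] [-18.  -14.3  14.4]
top -18 6 [3.3 3.6 4.3] [-18.3   7.7  20.1]
top -14 32 [-1.8  2.2  5. ] [-16.7   3.5  20.1]
top -10 33 [-1.   2.3  4.1] [-19.8  -4.3  17.4]
```

{"method": "servo_tool", "body": {"motion": [[0.75,-0.1,1,0,-0.6,0.4,0],[0,0,1.5,0,0,0,0],[0,0,1.5,0,0,0,0],[0,0,1,0,0,0,0],[0,0,0,0,0,0,0]]}}

```text
t: 7.2
tool_pos: [0.5711, 0.0453, 0.1494]
tcp_rot: [-1.397, 2.089, 0.508]
ft_force: [0.9, 0.0, -0.5]
grip_width: 0.151
```

```bash
cat >> h.py <<'E'
B=np.c_[np.cross(YT,SL),YT,SL]
def eye():
    s=status.state(); Rc=R.from_rotvec(s["tcp_rot"]).as_matrix()
    print("t",s["t"],"mouth in eye mm",((s["tool_pos"]+Rc[:,2]*.0586-EYE)@B*1000).round(1),"F eye",(s["ft_force"]@B).round(2),"turn",np.degrees(R.from_matrix(Rc.T@frame(-SL,YT)).as_rotvec()).round(2),"grip",round(s["grip_width"],3))
E
python3 -c "from h import *;eye()"
```

```text
t 7.2 mouth in eye mm [-1.1 -0.6 13.3] F eye [-0.06 -0.84 -0.63] turn [-0.07  0.03 -0.04] grip 0.151
```

{"method": "servo_tool", "body": {"motion": [[-0.1,0.05,0.8,0,0,0,0],[0,0,0.6,0,0,0,0],[0,0,0,0,0,0,0]]}}

```text
t: 7.58
tool_pos: [0.5749, 0.0551, 0.1391]
tcp_rot: [-1.397, 2.088, 0.507]
ft_force: [-0.1, -0.3, -0.7]
grip_width: 0.153
```

```bash
python3 -c "from h import *;eye()"
```

```text
t 7.575 mouth in eye mm [ 0.4 -0.5 -1.4] F eye [-0.69 -0.04 -0.37] turn [-0.11  0.04  0.01] grip 0.153
```

{"method": "servo_tool", "body": {"motion": [[0,0,0.4,0,0,0,0],[0,0,0.3,0,0,0,0],[0,0,0,0,0,0,0]]}}

```text
t: 7.95
tool_pos: [0.577, 0.0594, 0.1338]
tcp_rot: [-1.397, 2.088, 0.506]
ft_force: [-0.5, -0.3, -1.7]
grip_width: 0.152
```

```bash
python3 -c "from h import *;eye()"
```

```text
t 7.95 mouth in eye mm [ 0.7 -0.8 -8.4] F eye [-1.48  0.37 -1.02] turn [-0.16  0.05  0.04] grip 0.152
```

{"method": "servo_tool", "body": {"motion": [[0,0,0.3,0,0,0,0],[0,0,0.2,0,0,0,0],[0,0,0,0,0,0,0]]}}

```text
t: 8.32
tool_pos: [0.5781, 0.0615, 0.1311]
tcp_rot: [-1.399, 2.087, 0.505]
ft_force: [-2.5, -2.7, 3.2]
grip_width: 0.153
```

```bash
python3 -c "from h import *;eye()"
```

```text
t 8.325 mouth in eye mm [  0.7  -1.1 -12.1] F eye [-0.62  1.31  4.65] turn [-0.18  0.03  0.15] grip 0.153
```

Contact with the gate (about 4.6 N). I carry on in small steps.

{"method": "servo_tool", "body": {"motion": [[0,0,0.35,0,0,0,0],[0,0,0.35,0,0,0,0],[0,0,0,0,0,0,0]]}}

```text
t: 8.7
tool_pos: [0.5812, 0.066, 0.1271]
tcp_rot: [-1.398, 2.084, 0.502]
ft_force: [-2.1, -1.3, 4.0]
grip_width: 0.151
```

```bash
python3 -c "from h import *;eye()"
```

```text
t 8.7 mouth in eye mm [  2.3  -2.4 -18.6] F eye [1.08 1.46 4.34] turn [-0.34  0.14  0.22] grip 0.151
```

{"method": "servo_tool", "body": {"motion": [[0.15,0.15,0.35,0,0,0,0],[0,0,0.3,0,0,0,0],[0,0,0,0,0,0,0]]}}

```text
t: 9.07
tool_pos: [0.5825, 0.0704, 0.1213]
tcp_rot: [-1.396, 2.082, 0.501]
ft_force: [0.2, -0.3, 3.0]
grip_width: 0.148
```

```bash
python3 -c "from h import *;eye()"
```

```text
t 9.075 mouth in eye mm [  2.3  -2.  -26. ] F eye [ 1.73 -0.34  2.43] turn [-0.48  0.25  0.25] grip 0.148
```

{"method": "servo_tool", "body": {"motion": [[0.15,0.1,0.3,0,0,0,0],[0,0,0.25,0,0,0,0],[0,0,0,0,0,0,0]]}}

```text
t: 9.45
tool_pos: [0.5814, 0.0738, 0.114]
tcp_rot: [-1.396, 2.085, 0.504]
ft_force: [0.7, 0.0, -1.3]
grip_width: 0.149
```

```bash
python3 -c "from h import *;eye()"
```

```text
t 9.45 mouth in eye mm [ -0.4   0.4 -33.2] F eye [-0.64 -0.66 -1.21] turn [-0.32  0.18  0.15] grip 0.149
```

Force dropped away, as expected when the gate flicks shut. I push on to feel the roof.

{"method": "servo_tool", "body": {"motion": [[0,0,0.25,0,0,0,0],[0,0,0.1,0,0,0,0],[0,0,0,0,0,0,0]]}}

```text
t: 9.82
tool_pos: [0.5818, 0.0745, 0.1126]
tcp_rot: [-1.4, 2.083, 0.503]
ft_force: [-2.0, -2.3, 5.5]
grip_width: 0.154
```

```bash
python3 -c "from h import *;eye()"
```

```text
t 9.825 mouth in eye mm [ -0.8   0.3 -34.9] F eye [1.32 1.   6.09] turn [-0.28  0.13  0.29] grip 0.154
```

{"method": "servo_tool", "body": {"motion": [[0,0,0.3,0,0,0,0],[0,0,0.15,0,0,0,0],[0,0,0,0,0,0,0]]}}

```text
t: 10.2
tool_pos: [0.5821, 0.0752, 0.1118]
tcp_rot: [-1.404, 2.081, 0.501]
ft_force: [-2.6, -3.3, 6.6]
grip_width: 0.153
```

```bash
python3 -c "from h import *;eye()"
```

```text
t 10.2 mouth in eye mm [ -0.8   0.4 -36. ] F eye [1.13 1.19 7.62] turn [-0.25  0.09  0.52] grip 0.153
```

{"method": "servo_tool", "body": {"motion": [[0,0,0.4,0,0,0,0],[0,0,0.35,0,0,0,0],[0,0,0.2,0,0,0,0]]}}

```text
t: 10.58
tool_pos: [0.5833, 0.0777, 0.1086]
tcp_rot: [-1.411, 2.077, 0.499]
ft_force: [-7.1, -7.1, 12.4]
grip_width: 0.154
```

```bash
python3 -c "from h import *;eye()"
```

```text
t 10.575 mouth in eye mm [ -0.8   0.3 -40.2] F eye [ 0.85  3.82 15.45] turn [-0.22  0.02  0.88] grip 0.154
```

15 N felt, so the bar is home. I relax and tug gently to prove the gate has closed behind the bar.

{"method": "servo_tool", "body": {"motion": [[0,0,-0.5,0,0,0,0],[0,0,-0.5,0,0,0,0],[0,0,-0.4,0,0,0,0],[0,0,0,0,0,0,0]]}}

```text
t: 11.08
tool_pos: [0.5786, 0.0681, 0.1195]
tcp_rot: [-1.412, 2.078, 0.499]
ft_force: [0.7, -0.0, 0.2]
grip_width: 0.152
```

```bash
python3 -c "from h import *;eye()"
```

```text
t 11.075 mouth in eye mm [ -2.   1. -25.] F eye [ 0.34 -0.69 -0.03] turn [-0.16 -0.05  0.85] grip 0.152
```

{"method": "servo_tool", "body": {"motion": [[-0.1,0,-0.3,0,0,0,0],[0,0,-0.3,0,0,0,0],[0,0,0,0,0,0,0]]}}

```text
t: 11.45
tool_pos: [0.577, 0.0654, 0.1241]
tcp_rot: [-1.412, 2.079, 0.501]
ft_force: [-0.9, -0.3, -1.6]
grip_width: 0.154
```

```bash
python3 -c "from h import *;eye()"
```

```text
t 11.45 mouth in eye mm [ -1.4   1.6 -19.5] F eye [-1.51  0.74 -0.81] turn [-0.07 -0.08  0.8 ] grip 0.154
```

{"method": "servo_tool", "body": {"motion": [[0,0,-0.3,0,0,0,0],[0,0,-0.2,0,0,0,0],[0,0,0,0,0,0,0]]}}

```text
t: 11.82
tool_pos: [0.5762, 0.0651, 0.1245]
tcp_rot: [-1.406, 2.083, 0.505]
ft_force: [-0.3, 0.1, -1.2]
grip_width: 0.149
```

```bash
python3 -c "from h import *;eye()"
```

```text
t 11.825 mouth in eye mm [ -1.5   2.2 -18.8] F eye [-0.81  0.28 -0.95] turn [-0.05 -0.    0.47] grip 0.149
```

{"method": "servo_tool", "body": {"motion": [[0,0,-0.3,0,0,0,0],[0,0,-0.3,0,0,0,0]]}}

```text
t: 12.08
tool_pos: [0.5753, 0.0648, 0.1253]
tcp_rot: [-1.398, 2.087, 0.509]
ft_force: [11.0, 12.6, -21.0]
grip_width: 0.152
```

```bash
python3 -c "from h import *;eye()"
```

```text
t 12.075 mouth in eye mm [ -1.4   3.  -17.7] F eye [ -1.39  -5.36 -26.23] turn [-0.04  0.12  0.06] grip 0.152
```

The gate held against a 26 N tug, so the hook is latched. I ease back so the bar sits near the throat before release.

{"method": "servo_tool", "body": {"motion": [[-0.1,-0.25,0.5,0,0,0,0],[0,0,0.3,0,0,0,0],[0,0,0.3,0,0,0,0],[0,0,0,0,0,0,0]]}}

```text
t: 12.58
tool_pos: [0.5805, 0.0708, 0.1178]
tcp_rot: [-1.4, 2.086, 0.509]
ft_force: [0.1, 0.0, -1.6]
grip_width: 0.149
```

```bash
python3 -c "from h import *;eye()"
```

```text
t 12.575 mouth in eye mm [ -0.4   0.5 -28.4] F eye [-1.02 -0.06 -1.3 ] turn [-0.01  0.1   0.13] grip 0.149
```

{"method": "servo_tool", "body": {"motion": [[0,0,0.4,0,0,0,0],[0,0,0,0,0,0,0],[0,0,0,0,0,0,0.3],[0,0,0,0,0,0,0.6],[0,0,0,0,0,0,0.6],[0,0,-1,0,0,0,0.6],[0,0,-2,0,0,0,0.6],[0,0,-3,0,0,0,0.6],[0,0,-4,0,0,0,0.6],[0,0,-4,0,0,0,0.6],[0,0,-4,0,0,0,0.6],[0,0,0,0,0,0,0.6]]}}

```text
t: 14.08
tool_pos: [0.5346, -0.0421, 0.2649]
tcp_rot: [-1.401, 2.083, 0.495]
ft_force: [0.5, 0.2, -0.7]
grip_width: 0.606
```

```bash
python3 - <<'E'
from h import *
eye(); print(status.state()["tool_pos"])
i,d=snap("scene","scene2"); cv2.imwrite("pics/scene2c.png",cv2.resize(i[120:240,170:330,::-1],None,fx=5,fy=5,interpolation=cv2.INTER_CUBIC))
E
```

```text
t 14.075 mouth in eye mm [  0.6  -0.6 162.7] F eye [-0.22 -0.39 -0.77] turn [-0.55 -0.01  0.43] grip 0.606
[ 0.53455492 -0.0420976   0.26489983]
```

View pics/scene2c.png

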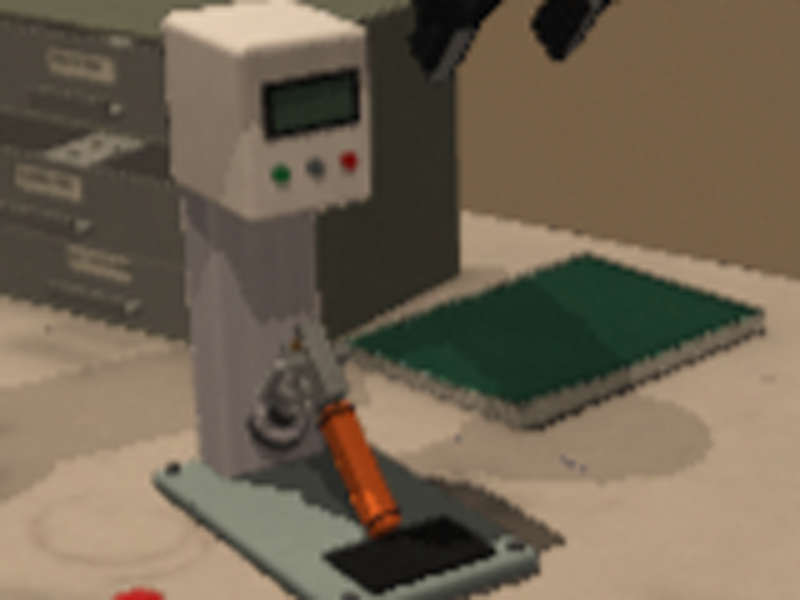

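The hook hangs on the eye at about (300–340,340–400) with its handle on the base at (385,525), and the gripper is clear. One last check of its position, its rest and the bystanders, using numbers only.

```bash
python3 - <<'E'
from h import *
i,d=snap("scene","scene3"); i0=np.load("scene2.npz")["i"]; print("change 2->3",np.abs(i.astype(int)-i0)[150:250,215:260].mean())
w=points("scene",d);hsv=cv2.cvtColor(i,cv2.COLOR_RGB2HSV)
m=(hsv[...,0]>3)&(hsv[...,0]<20)&(hsv[...,1]>150); m[:, :232]=0; m[:,255:]=0; m[:195]=0; m[230:]=0
q=w[m]; q=q[~np.isnan(q[:,0])]; c=q.mean(0); ax=np.linalg.svd(q-c)[2][0]; ax*=np.sign(ax[2])
top=c+ax*np.max((q-c)@ax)
print("handle n",len(q),"len",np.ptp((q-c)@ax),"hook origin in eye mm",((top+ax*.029-EYE)@B*1000).round(1))
a=np.load("scene0.npz")["i"]
for n,(u,v) in dict(red=(199,252),weight=(231,270),amber=(364,231),loupe=(400,250)).items():
    print(n,np.abs(a.astype(int)-i)[v-15:v+15,u-12:u+12].mean().round(1))
E
```

```text
change 2->3 0.6391851851851852
handle n 210 len 0.09280817185409634 hook origin in eye mm [ 27.6  -2.8 -20.1]
red 8.3
weight 6.3
amber 18.3
loupe 10.2
```

```bash
python3 - <<'E'
from h import *
D=np.load("scene3.npz");i,w=D["i"],D["w"];hsv=cv2.cvtColor(i,cv2.COLOR_RGB2HSV)
m=((hsv[...,0]>3)&(hsv[...,0]<14)&(hsv[...,1]>190)).astype(np.uint8); m[:, :230]=0; m[:,255:]=0; m[:195]=0; m[230:]=0
m=cv2.erode(m,np.ones((2,2)))>0
q=w[m]; q=(q-EYE)@B*1000; 
l=cv2.fitLine(q.astype(np.float32),cv2.DIST_HUBER,0,.01,.01).ravel(); print(len(q),l.round(2)); 
t=(q-l[3:])@l[:3]; print("len",np.ptp(t).round(1), "ends (eye mm)",(l[3:]+l[:3]*t.min()).round(1),(l[3:]+l[:3]*t.max()).round(1))
T0=np.load("scene0.npz")
ii,d=snap("top","top3"); w1=points("top",d);w0=np.load("top0.npz")["w"];i0=np.load("top0.npz")["i"]
for n,(u,v) in dict(red=(227,274),weight=(267,276),amber=(337,148),loupe=(377,162)).items():
    s=np.s_[v-12:v+12,u-12:u+12]; f=lambda w:np.nanmean(w[s][w[s][...,2]>.02],0).round(3)
    print(n,f(w0),f(w1))
E
```

```text
142 [0. 0. 0. 0. 0. 0.]
len nan ends (eye mm) [nan nan nan] [nan nan nan]
red [0.401 0.041 0.049] [0.401 0.041 0.049]
weight [ 0.395 -0.044  0.03 ] [ 0.426 -0.063  0.653]
amber [ 0.677 -0.208  0.044] [ 0.514 -0.116  0.64 ]
loupe [ 0.645 -0.305  0.031] [ 0.511 -0.153  0.606]
```

```bash
python3 - <<'E'
from h import *
D=np.load("scene3.npz");i,w=D["i"],D["w"];hsv=cv2.cvtColor(i,cv2.COLOR_RGB2HSV)
m=(hsv[...,0]>3)&(hsv[...,0]<14)&(hsv[...,1]>190); m[:, :230]=0; m[:,255:]=0; m[:195]=0; m[230:]=0
q=(w[m]-EYE)@B*1000; q=q[~np.isnan(q[:,0])]
q=q[np.abs(q[:,1])<25]
l=cv2.fitLine(q.astype(np.float32),cv2.DIST_HUBER,0,.01,.01).ravel(); t=(q-l[3:])@l[:3]; lo,hi=np.percentile(t,[2,98])
print(len(q),l.round(2),"len",hi-lo,(l[3:]+l[:3]*lo).round(1),(l[3:]+l[:3]*hi).round(1))
for e,sg in((lo,-1),(hi,1)): print("origin cand",(l[3:]+l[:3]*(e+sg*29)).round(1))
w0=np.load("scene0.npz")["w"]
for n,(u,v) in dict(red=(199,252),weight=(231,270),amber=(364,231),loupe=(400,250)).items():
    s=np.s_[v-15:v+15,u-12:u+12]; f=lambda w:np.nanmedian(w[s][w[s][...,2]>.015],0).round(3)
    print(n,f(w0),f(w))
E
```

```text
182 [  0.99  -0.     0.11 -58.11   3.83 -14.99] len 61.10457115340158 [-89.2   3.9 -18.5] [-28.5   3.8 -11.6]
origin cand [-118.     3.9  -21.8]
origin cand [ 0.3  3.8 -8.3]
red [0.392 0.038 0.04 ] [0.392 0.038 0.04 ]
weight [ 0.39  -0.047  0.027] [ 0.39  -0.046  0.027]
amber [ 0.672 -0.212  0.036] [ 0.671 -0.212  0.035]
loupe [ 0.634 -0.309  0.032] [ 0.633 -0.308  0.032]
```

The hook origin is at about (0, 4, -8) mm in the eye frame, inside the limits. The bystanders have not moved and the hook is at rest.

```bash
python3 -c "
from h import *
order.sign_off(); print(status.state()['t'])"
```

```text
the job is handed in; nothing more can be done
the job is handed in; nothing more can be done
```

The hook is on the tester's eye with its gate shut behind the bar, released, and the job was handed in after about 14 s of the 42 s allowed.

**What I did:** I took the hook by its handle, lifted it from the holder and pushed it in along the slant. The gate first resisted with about 4–5 N, then the force dropped to nothing as it flicked shut. I pushed on until the bar was home, tugged back to test the latch, let go and backed away.

**Last checks:**
- **Latch:** the gate held against a 26 N tug. I did not see the gate angle directly.
- **Hook position:** its origin is at about (0, 4, -8) mm in the eye_top frame, inside the limits. The hook is at rest with its handle on the base.
- **Bystanders:** the vials, the loupe and the brass weight are within about 1 mm of where they started.

**What missed or disagreed:**
- **Forces:** the final push reached about 15 N at the wrist, above the 10–12 N asked for. The 26 N tug was also stronger than I meant. Both are under the 45 N limit.
- **First position estimate:** it put the hook about 28 mm off, because the colour mask took in points that were not the handle (93 mm long instead of 66). With a tighter mask the length came to 61 mm and gave the position above.
- **Top camera:** the arm hid all the bystanders except the red vial, so I checked the others from the scene camera.

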